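# Close the sandwich grill on its height stop and start the timer

## Task

Get the sandwich grill ready to preheat: swing its open lid down and set it gently on the orange height stop inside, neither letting it drop nor forcing it down, and leave it resting there. Then swing the timer's red sprung start lever all the way to its stop and let it spring back. Leave the two mugs and the china hen where they stand.

Things in the scene. Friction and masses are not known exactly. Their poses are not given: they have to be found in the camera images.
- grill: Sandwich grill, fixed on the table; black base 190 (x) x 240 (y) x 70 mm high. Origin: on the table under the base's centre; x points from its front (handle side) to its rear (hinge), y along the hinge to the left, z up. It faces the robot with a yaw of up to 0.3 rad.
- stop_foot (a point): Point on the grill's lower plate (66 mm above the table) midway between the feet of the two orange height-stop posts, which stand 88 mm either side of it, 145 mm in front of the hinge. The posts are part of the grill. Somebody has set them to an unreported height: their round tops are 8 to 36 mm above the hinge axis. They hold that height under normal loads.
- lid_shell: Red and steel lid of the grill, 165 mm deep (from 5 mm to 170 mm in front of the hinge), 230 mm wide, 40 mm thick, about 0.6 to 0.9 kg; its underside lies 4 mm above the hinge axis when shut. Origin at the hinge's middle; axes turn with the lid: -x from the hinge to the handle, y along the hinge, z out of its upper face.
- lid (a joint): Lid angle, rad: 0 is level (never reached, since the stop holds the lid at about 0.02 to 0.23), 1.5 is fully open, just past upright, where the lid stands by itself. A little hinge friction; below about 1.2 rad it falls if let go.
- lid_hinge (a point): Middle of the lid's hinge axis, 80 mm behind the grill's origin and 75 mm above the table.
- lid_handle (a point): Middle of the lid's handle: a round black bar 14 mm thick along the grill's y, with 110 mm free between its two brackets, 50 mm in front of the lid's front edge, so that fingers fit on both sides. In the lid's frame it lies 220 mm in front of the hinge and 24 mm above it. The bar may turn between the fingers while the lid swings.
- timer: White timer box, 100 x 100 x 70 mm high, fixed on the table beside the grill, on either side of it. Origin under its centre; axes as the grill's.
- lever (a joint): Timer start lever angle, rad: 0 at rest, 0.9 at its stop; grows as the lever turns anticlockwise seen from above. A spring returns it (about 3 to 6 N at the knob).
- lever_pivot (a point): The lever's vertical axis, 77 mm above the table.
- lever_knob (a point): Centre of the top of the lever's red upright knob post: 14 mm thick, 38 mm tall, top 121 mm above the table, 60 mm from the pivot. At rest it lies ahead of the pivot (-x of the timer) and 0.45 rad to the timer's left (+y); it swings to 0.45 rad to the right (-y).
- mug: White mug, 82 mm across, 90 mm tall, loose, beside the grill on the side away from the timer. Origin under its centre.
- red_mug: Red and white lidded mug, 86 mm across, 111 mm tall, loose, behind and to one side of the grill. Origin under its centre.
- hen: White china hen, 92 mm across, 108 mm tall, loose, behind and to the other side of the grill. Origin under its centre.
Things that resemble listed ones, but are neither listed nor needed, are in the scene too. Leave any black or yellow look-alike of the timer alone.

How it is judged:
By the outcome, as a careful person would: the job done as asked, in the order asked, and still so for the second after the job is handed in, with the robot touching nothing.
It also fails if it takes over 62 s, if anything falls off the work surface, if the arm or the gripper's body presses on something with over 40 N, if the wrist force passes 120 N, or if a joint passes its speed limit or range.

## Robot

A 6-joint arm with a two-finger parallel gripper is mounted at the origin on the work surface. World frame = base frame: x ahead of the robot, y to its left, z up, the work surface at z = 0. Lengths are in m, angles in rad, forces in N, time in s.
With the tool pointing down it reaches from about 0.325 to 0.9 m from the base axis. Payload 6.1 kg.
Tool frame: the origin (TCP) lies midway between the tips of the shut fingers; the grasp point (between the pads) lies 19 mm behind it; z points along the fingers, y is the direction in which the jaws open and shut (so a half turn about z gives the same grasp; the last joint's range is limited). The gripper opens to 87 mm and grips with 3 to 60 N. Pads are 19 mm wide; open, the fingers measure 117 mm over their backs; the gripper's body (75 mm by 190 mm) begins 51 mm behind the grasp point.
Start: joints at [1.125, 0.22, 1.526, -0, 1.395, -0.126], TCP at [0.196, 0.593, 0.223] pointing down, gripper open.
Joint ranges: [-2.98, 2.98], [-0.91, 2.08], [0.09, 2.57], [-1.24, 4.39], [0.2, 2.65], [-2.68, 2.68]. Speed limits (rad/s): [2.57, 2.57, 3.01, 3.14, 3.14, 3.14].

## Interface

Orientations are given as a rotation vector (axis times angle).
In Python, from plant import arm gives the robot as it stands.
- The arm moves only by the shell command python3 -m pendant 'ROWS' [FORCE]. ROWS is JSON, a list of rows, each a list of 3 entries, a list of its own where there are three numbers: the shift along the tool's x, y, z scaled (see below), then the turn, a rotation vector about the tool's x, y, z scaled (see below), then the finger opening in mm, from 0 to 87. In form: [[[tx, ty, tz], [ax, ay, az], fingers], ...]. A call has 1 to 20 rows; each row is the pose to reach, as a shift and turn from the pose commanded when the call began, along the tool's axes at that moment; what a row does not reach only later rows make up. The controller multiplies each number of a shift by 15 cm and each number of a turn by 2 rad. A row lasts 1/10 s, in which the tool goes at most 50 mm and 8.59 degrees, less where a joint would pass 70% of its speed; a pose out of reach is approached as far as the arm can. A call with a number of a shift or a turn outside -1 to 1 is refused whole. A call with a gripper value outside its range is refused whole. The fingers move at their own pace and stop on an object; FORCE is the grip in N (left out, the last holds). Time passes only in rows, so rows that repeat a pose let the fingers close. It gives the time, the measured TCP pose, the force and the opening at its end, in the units of the state.
- arm.read_state(): the state, without advancing time (a new reading comes with each control period).
- arm.get_image(name): name is "scene" or "top" or "wrist"; returns the picture (420x560x3 uint8, blue, green, red); there is no depth.
- arm.camera_params(name): a dict with "camera_matrix" (3x3 intrinsics, pixels), "extrinsics" (4x4, takes a point from world to camera coordinates); the wrist camera has in their place "T_tool_cam" (4x4, takes a point from camera to tool coordinates, whose origin is the TCP and whose axes are the flange's). Camera axes: x right, y down, z forward; pixel columns grow to the right and rows downward; lengths in m; the calibration is good to about 2 mm. The wrist camera is an equidistant fisheye: a pixel r from the principal point sees the ray r / f radians off the axis. A picture is of the moment at which its call begins: read the wrist's pose just before it. camera_params takes no time and is no camera call.
- arm.sign_off(): hands the job in, once; it reports no verdict.
The state is a dict: "clock": time; "qpos": joint angles; "qd": joint speeds; "effort": joint torques, N m; "position": TCP position; "eef_rot": TCP orientation; "wrist_force": force on the tool from outside, world axes, zero at the start; "wrist_torque": the same for the moment, N m; "opening": finger opening in m.
Only numpy, scipy, OpenCV 4.12 (cv2) and the standard library are available. Lean on these libraries where they do the work, as an engineer would, in place of code of your own. Each camera call takes 0.05 s, during which the arm holds its last target.

## Working session

There is one attempt and no reset: what is moved stays moved. The work goes in short steps, Python scripts to look and compute and a shell command to move; the robot and the scene stay as the last step left them, time stands still between calls to the robot, and variables do not carry over. Pictures are saved under pics/ and viewed, and the job is handed in when it is done.

```bash
ls; mkdir -p pics; python3 - <<'E'
from plant import arm
import cv2,json
print(arm.read_state())
for n in ("scene","top","wrist"):
    cv2.imwrite(f"pics/{n}0.png",arm.get_image(n))
    print(n,arm.camera_params(n))
print(arm.read_state()['clock'])
E
```

```text
pics
{'clock': 0.0, 'qpos': array([ 1.12488733e+00,  2.21232229e-01,  1.52759309e+00, -4.10835763e-06,
        1.39474079e+00, -1.26127127e-01]), 'qd': array([ 2.31776614e-04,  6.78749745e-04, -1.88708330e-04,  8.67325002e-05,
       -1.19247914e-03, -2.76925967e-04]), 'effort': array([ 8.64185022e-04, -4.94613075e+01, -3.87381756e+01,  6.98744995e-02,
        5.69091935e-02, -1.83916527e-04]), 'position': array([0.19622307, 0.59273762, 0.22144304]), 'eef_rot': array([-5.00085268e-01, -3.10097349e+00,  2.97522806e-03]), 'wrist_force': array([0.10377765, 0.42682202, 0.27403225]), 'wrist_torque': array([ 0.05401778, -0.01403444,  0.02215843]), 'opening': 0.086832390291602}
scene {'camera_matrix': array([[415.21422407,   0.        , 271.20285845],
       [  0.        , 415.21422407, 211.83930434],
       [  0.        ,   0.        ,   1.        ]]), 'extrinsics': array([[-0.4812546 ,  0.87647524,  0.01360761,  0.23802561],
       [ 0.57325537,  0.32643081, -0.75154588, -0.25875698],
       [-0.6631533 , -0.35388428, -0.65954046,  1.40741705],
       [ 0.        ,  0.        ,  0.       
[... 295 characters left out ...]
02566845, -0.10612215,  0.57236194],
       [ 0.10556596, -0.02213505, -0.99416592,  1.02441561],
       [ 0.        ,  0.        ,  0.        ,  1.        ]])}
wrist {'camera_matrix': array([[325.1922621 ,   0.        , 277.91435955],
       [  0.        , 325.1922621 , 208.33158565],
       [  0.        ,   0.        ,   1.        ]]), 'T_tool_cam': array([[ 1.64110686e-04, -9.56085213e-01, -2.93088790e-01,
         7.98162578e-02],
       [ 9.99999100e-01,  5.47185744e-04, -1.22504058e-03,
         1.12989215e-03],
       [ 1.33161719e-03, -2.93088325e-01,  9.56084442e-01,
        -1.60735158e-01],
       [ 0.00000000e+00,  0.00000000e+00,  0.00000000e+00,
         1.00000000e+00]])}
0.15
```

View pics/scene0.png

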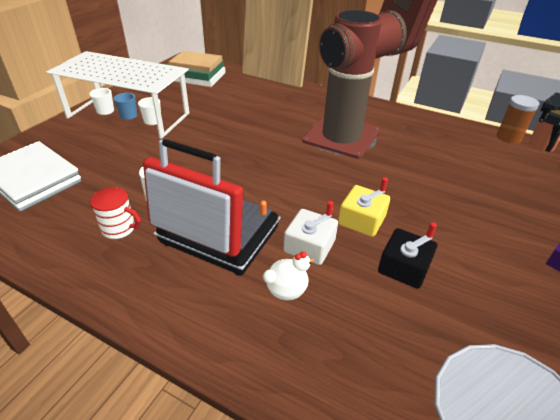

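View pics/top0.png

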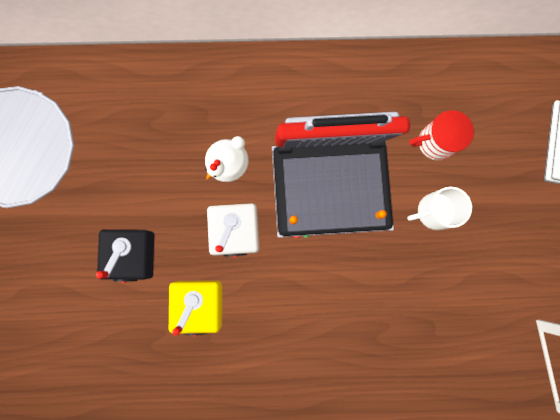

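View pics/wrist0.png

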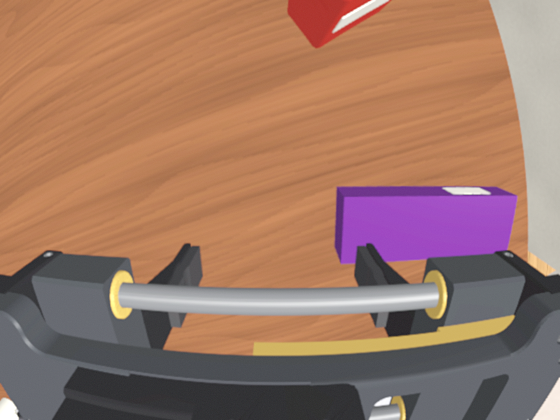

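The scene shows the grill with its lid up at about (215,205). In the top view its plate is near (335,190) and the orange post tops at (293,219) and (381,214). There are three timer-like boxes in the top view: white at (232,230), black at (125,255) and yellow at (195,307). The white one beside the grill fits the description. The mugs are at (445,208) and (447,135), and the hen is at (227,160).

```bash
cat > h.py <<'E'
import numpy as np,cv2
from plant import arm
def ray(name,u,v):
    P=arm.camera_params(name);K=P["camera_matrix"];E=P["extrinsics"]
    d=E[:3,:3].T@np.linalg.solve(K,[u,v,1.]);c=-E[:3,:3].T@E[:3,3]
    return c,d/np.linalg.norm(d)
def onz(name,u,v,z):
    c,d=ray(name,u,v);return c+d*(z-c[2])/d[2]
def tri(a,b):
    (c1,d1),(c2,d2)=a,b
    t=np.linalg.lstsq(np.c_[d1,-d2],c2-c1,rcond=None)[0]
    p,q=c1+t[0]*d1,c2+t[1]*d2
    return (p+q)/2,np.linalg.norm(p-q)
def proj(name,p):
    P=arm.camera_params(name);q=P["extrinsics"]@np.r_[p,1];q=P["camera_matrix"]@q[:3];return q[:2]/q[2]
E
python3 - <<'E'
from h import *
t=cv2.imread('pics/top0.png');s=cv2.imread('pics/scene0.png')
for n,im in(('top',t),('scene',s)):
    hsv=cv2.cvtColor(im,cv2.COLOR_BGR2HSV)
    for cn,lo,hi in(('orange',(9,200,150),(20,255,255)),('red',(0,200,120),(5,255,255)),('red2',(175,200,120),(180,255,255)),('white',(0,0,185),(180,40,255))):
        m=cv2.inRange(hsv,lo,hi);k,_,st,ce=cv2.connectedComponentsWithStats(m)
        for i in range(1,k):
            if st[i,4]>12: print(n,cn,st[i],ce[i].round(1))
cv2.imwrite('pics/t_crop.png',cv2.resize(t[90:260,190:430],None,fx=3.3,fy=3.3,interpolation=cv2.INTER_CUBIC))
cv2.imwrite('pics/s_crop.png',cv2.resize(s[130:290,130:350],None,fx=3.5,fy=3.5,interpolation=cv2.INTER_CUBIC))
E
```

```text
top orange [206 174   5   5  14] [207.5 176.5]
top orange [376 211  10   8  56] [380.7 214.2]
top orange [290 216   7   8  42] [293.1 219.6]
top red [ 432  110   42   42 1341] [452.3 130.6]
top red [ 275  117  135   30 1544] [338.4 129.9]
top red [409 135  21  11 124] [418.4 140.2]
top red [211 160   9  10  45] [214.8 165. ]
top red [217 246   5   6  24] [219.1 248.3]
top red [ 97 271  11   8  53] [102.2 274.4]
top red [173 327   8   8  41] [176.8 330.6]
top white [    0     0   560    44 21438] [266.3  18.8]
top white [   0   86   73  122 7025] [ 30.5 145.5]
top white [545 101  15  82 776] [553.9 146.5]
top white [285 112 113  17 321] [334.2 117.4]
top white [425 126   4   8  14] [426.8 130.2]
top white [ 205  136   42   45 1342] [226.6 158.7]
top white [431 138  15  14  38] [436. 145.]
top white [422 141  19  17  62] [428.5 150.4]
top white [426 140  20  15  63] [432.7 147.7]
top white [420 146   9  11  18] [422.9 150.9]
top white [ 408  187   64   43 1853] [444.  208.6]
top white [ 207  204   51   51 2290] [232.1 228.3]
top white [277 232   6   5  15] [278.6 234.5]
top white [104 
[... 742 characters left out ...]
[ 31.7 169.8]
scene white [163 146   5  20  66] [164.7 155.7]
scene white [215 156   5  28  85] [217.8 168.6]
scene white [139 167   5  12  43] [141.3 172.6]
scene white [147 168  83  84 570] [201.1 196.5]
scene white [ 15 175  66  34 387] [ 47.4 191.6]
scene white [358 190  27  17 167] [368.8 197.8]
scene white [ 96 200  33  16 155] [113.6 210.6]
scene white [ 286  209   52   55 1446] [314.3 230.3]
scene white [ 99 212  31  13 180] [115.  219.3]
scene white [102 216  31  17 188] [118.3 226.8]
scene white [105 228  28  11 100] [119.8 234.4]
scene white [401 236  31  20 226] [414.3 245.6]
scene white [ 264  256   46   43 1409] [288.2 277.2]
scene white [ 437  345  123   75 7865] [495.9 386.3]
```

```bash
sleep 0
```

```text
(no output)
```

View pics/t_crop.png

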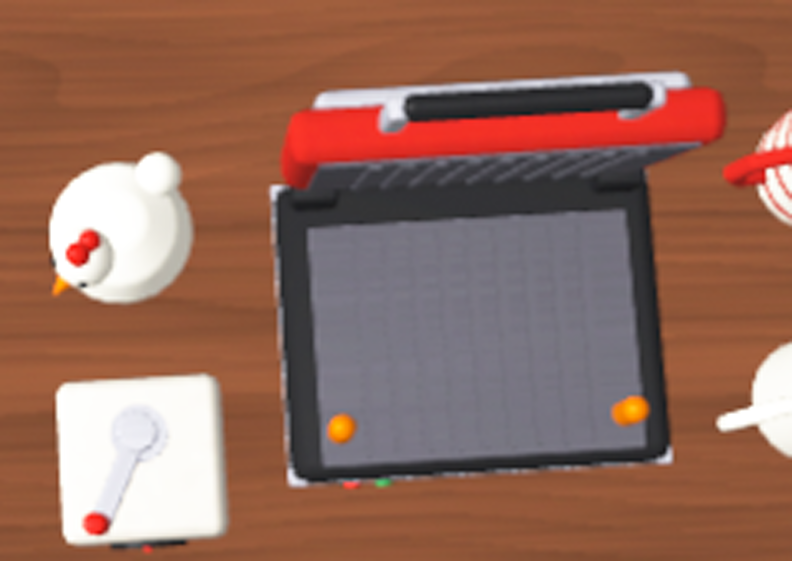

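View pics/s_crop.png

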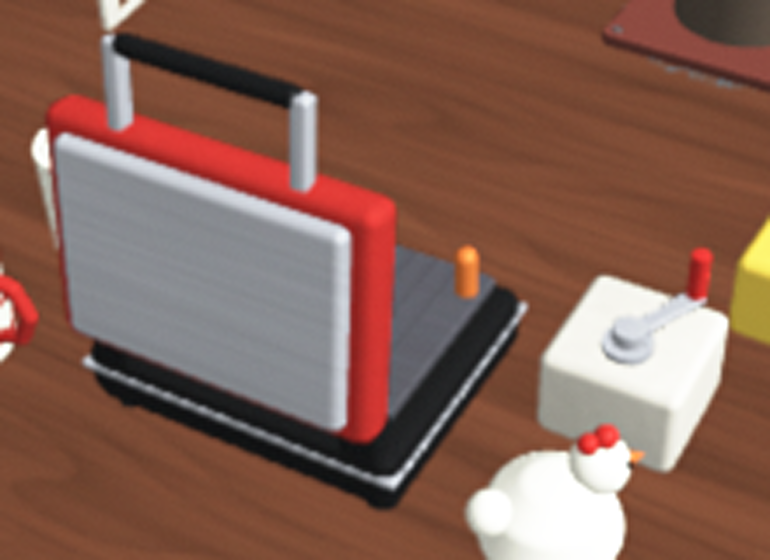

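The crops show the handle bar from (313,122) to (387,118) in the top view, and from (164,143) to (216,158) in the scene view. The left post top is at top (293,218) and scene (263,202). The white timer's red knob is at top (219,248) and scene (330,202). The white box is the one directly beside the grill, so it's the timer meant.

```bash
python3 - <<'E'
from h import *
np.set_printoptions(precision=4,suppress=True)
T=lambda x,y:(190+x/3.3-.35,90+y/3.3-.35)
S=lambda x,y:(130+x/3.5-.35,130+y/3.5-.35)
def tr(n,a,b):
    p,g=tri(ray('top',*T(*a)),ray('scene',*S(*b)));print(n,p,'gap',g.round(4));return p
L=tr('barL',(407,106),(300,97));R=tr('barR',(650,94),(118,45));d=L-R;print('yaw',np.arctan2(-d[0],d[1]),np.linalg.norm(d),(L+R)/2)
tr('post',(341,427),(467,254)); k=tr('knob',(96,522),(701,253))
c=[onz('top',*T(*p),.07) for p in((290,485),(672,461))];print('front corners',c,np.arctan2(c[1][0]-c[0][0],c[0][1]-c[1][1]),np.linalg.norm(c[0]-c[1]))
for p,z in(((341,427),.09),((341,427),.1),((632,409),.09),((632,409),.1)):print('post z',z,onz('top',*T(*p),z))
print('knob .121',onz('top',*T(96,522),.121),'pivot .085',onz('top',*T(138,430),.085))
for p in((57,386),(215,376),(226,538),(66,545)):print('timer corner',onz('top',*T(*p),.07))
E
```

```text
barL [ 0.6782 -0.0226  0.2976] gap 0.0014
barR [ 0.6824 -0.1421  0.2948] gap 0.0007
yaw 0.035621397567512814 0.11955818493604259 [ 0.6803 -0.0824  0.2962]
post [0.5396 0.002  0.0984] gap 0.0013
knob [0.4863 0.147  0.1208] gap 0.0007
front corners [array([0.5069, 0.0332, 0.07  ]), array([ 0.5153, -0.2013,  0.07  ])] 0.0356629422379859 0.23464402588880193
post z 0.09 [0.54   0.0021 0.09  ]
post z 0.1 [0.5392 0.0026 0.1   ]
post z 0.09 [ 0.5462 -0.1737  0.09  ]
post z 0.1 [ 0.5454 -0.1713  0.1   ]
knob .121 [0.4864 0.1466 0.121 ] pivot .085 [0.5418 0.124  0.085 ]
timer corner [0.5712 0.1739 0.07  ]
timer corner [0.5749 0.0772 0.07  ]
timer corner [0.4759 0.0729 0.07  ]
timer corner [0.4743 0.1698 0.07  ]
```

```bash
cat >> h.py <<'E'
from scipy.spatial.transform import Rotation as Ro
np.set_printoptions(precision=4,suppress=True)
YAW=0.0356
gx=np.array([np.cos(YAW),np.sin(YAW),0]);gy=np.array([-gx[1],gx[0],0])
RA=np.c_[gy,gx,[0,0,-1]]   # tool x=+gy, y=+gx, z down
def go(p,R=RA):
    s=arm.read_state();R0=Ro.from_rotvec(s['eef_rot']).as_matrix()
    print('t',s['clock'],'pos',s['position'],'F',s['wrist_force'],'open',s['opening'])
    print('shift units',R0.T@(np.array(p)-s['position'])/.15,'turn units',Ro.from_matrix(R0.T@R).as_rotvec()/2)
E
python3 -c "
from h import *
go([.678,-.0825,.40]);print(arm.read_state()['qpos'])"
```

```text
t 0.15 pos [0.1963 0.5929 0.2217] F [0.4835 0.2553 0.0186] open 0.08713425881837934
shift units [-4.4639 -3.2665 -1.1845] turn units [-0.0007  0.0004  0.6077]
[ 1.1249  0.2211  1.5273 -0.      1.3947 -0.1261]
```

```bash
python3 -m pendant '[[[-0.3,-0.2,-0.6],[0,0,0.07],87],[[-0.6,-0.45,-1],[0,0,0.15],87],[[-0.9,-0.65,-1],[0,0,0.22],87],[[-1,-0.73,-1],[0,0,0.29],87],[[-1,-0.73,-1],[0,0,0.36],87],[[-1,-0.73,-1],[0,0,0.36],87]]'; python3 -c "
from h import *
go([.678,-.0825,.40])"
```

```text
clock: 0.75
position: [0.3078, 0.4399, 0.3764]
eef_rot: [1.57, 2.717, 0.008]
wrist_force: [0.3, 0.6, 0.3]
opening: 0.0871
t 0.75 pos [0.3078 0.4399 0.3764] F [0.3103 0.6089 0.3021] open 0.08709575973678842
shift units [-4.2495  0.4001 -0.1551] turn units [ 0.003  -0.0007  0.2436]
```

```bash
python3 -m pendant '[[[-0.33,0.03,-0.05],[0,0,0.07],87],[[-0.66,0.06,-0.1],[0,0,0.14],87],[[-1,0.1,-0.15],[0,0,0.2],87],[[-1,0.1,-0.15],[0,0,0.2436],87]]'; python3 -c "
from h import *
go([.678,-.0825,.40])"
```

```text
clock: 1.15
position: [0.3961, 0.3171, 0.3952]
eef_rot: [2.181, 2.259, 0.0]
wrist_force: [-0.5, 1.1, 0.5]
opening: 0.087
t 1.15 pos [0.3961 0.3171 0.3952] F [-0.4966  1.127   0.4564] open 0.0870163898143508
shift units [-2.7284  1.7841 -0.0262] turn units [ 0.0007  0.0007 -0.0002]
```

```bash
python3 -m pendant '[[[-0.25,0.16,0],[0,0,0],87],[[-0.5,0.33,0],[0,0,0],87],[[-0.75,0.5,-0.02],[0,0,0],87],[[-1,0.66,-0.03],[0,0,0],87]]';python3 -m pendant '[[[-0.25,0.16,0],[0,0,0],87],[[-0.5,0.33,0],[0,0,0],87],[[-0.75,0.5,0],[0,0,0],87],[[-1,0.66,0],[0,0,0],87],[[-1,0.66,0],[0,0,0],87]]'; python3 -c "
from h import *
go([.678,-.0825,.40])"
```

```text
clock: 1.55
position: [0.4994, 0.1742, 0.3987]
eef_rot: [-2.169, -2.271, 0.001]
wrist_force: [0.5, 0.8, -0.9]
opening: 0.0869
clock: 2.05
position: [0.6061, 0.0255, 0.3965]
eef_rot: [-2.175, -2.265, 0.005]
wrist_force: [-1.1, -0.4, 0.8]
opening: 0.0871
t 2.05 pos [0.6061 0.0255 0.3965] F [-1.1316 -0.3761  0.8443] open 0.08705167632402165
shift units [-0.7391  0.4498 -0.024 ] turn units [-0.0017  0.0005  0.0023]
```

```bash
python3 -m pendant '[[[-0.25,0.16,0],[0,0,0],87],[[-0.5,0.33,0],[0,0,0],87],[[-0.74,0.45,0],[0,0,0],87],[[-0.74,0.45,0],[0,0,0],87],[[-0.74,0.45,0],[0,0,0],87]]'; python3 -c "
from h import *
go([.678,-.0825,.277])
cv2.imwrite('pics/w1.png',arm.get_image('wrist'));cv2.imwrite('pics/t1.png',arm.get_image('top'))"
```

```text
clock: 2.55
position: [0.6766, -0.0779, 0.3977]
eef_rot: [-2.17, -2.268, 0.001]
wrist_force: [0.2, -0.1, 1.0]
opening: 0.0869
t 2.55 pos [ 0.6766 -0.0779  0.3977] F [ 0.1915 -0.0639  1.0041] open 0.08690219139809156
shift units [-0.0323  0.0101  0.8049] turn units [-0.0013 -0.0008  0.0042]
```

View pics/w1.png

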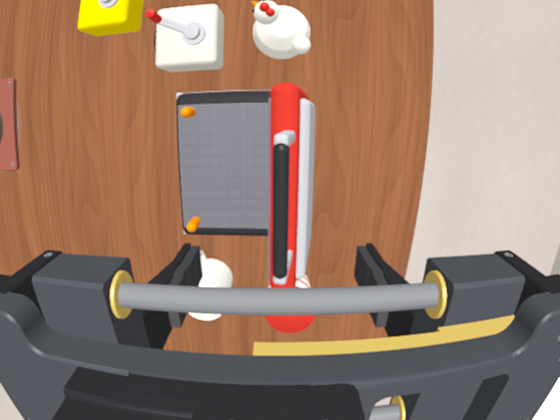

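The wrist view shows the bar at column 281, rows 145–275, between the open fingers. The orange posts are at (187,112) and (193,224).

```bash
python3 - <<'E'
from h import *
P=arm.camera_params('wrist');K=P['camera_matrix'];M=P['T_tool_cam']
s=arm.read_state();R0=Ro.from_rotvec(s['eef_rot']).as_matrix()
def w(u,v,z):
    x=np.array([(u-K[0,2])/K[0,0],(v-K[1,2])/K[1,1]]);r=np.hypot(*x)
    d=np.r_[np.sin(r)*x/r,np.cos(r)];d=R0@M[:3,:3]@d;c=s['position']+R0@M[:3,3]
    return c+d*(z-c[2])/d[2]
print('bar',w(281.5,147,.3),w(281.5,275,.3))
print('posts',w(187,112,.0984),w(193,224,.0984), 'front corners',w(178,94,.07),w(184,234,.07))
im=cv2.imread('pics/w1.png');cv2.imwrite('pics/w1c.png',cv2.resize(im[70:290,150:340],None,fx=2.7,fy=2.7))
E
```

```text
bar [ 0.6779 -0.0238  0.3   ] [ 0.6835 -0.1382  0.3   ]
posts [0.5429 0.0014 0.0984] [ 0.55   -0.1684  0.0984] front corners [0.5197 0.0294 0.07  ] [ 0.5259 -0.1977  0.07  ]
```

View pics/w1c.png

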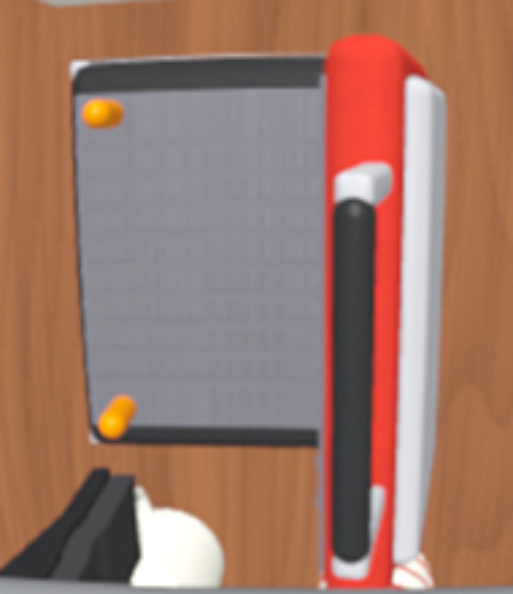

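```bash
python3 -m pendant '[[[-0.03,0.026,0],[0,0,0.004],87],[[-0.03,0.026,0.3],[0,0,0.004],87],[[-0.03,0.026,0.6],[0,0,0.004],87],[[-0.03,0.026,0.8],[0,0,0.004],87],[[-0.03,0.026,0.8],[0,0,0.004],87],[[-0.03,0.026,0.8],[0,0,0.004],87]]' && python3 -c "
from h import *
go([.680,-.0825,.277])"
```

```text
clock: 3.25
position: [0.6808, -0.0822, 0.2806]
eef_rot: [2.18, 2.262, 0.0]
wrist_force: [0.6, 0.4, 1.0]
opening: 0.0871
t 3.25 pos [ 0.6808 -0.0822  0.2806] F [0.6075 0.3777 0.9726] open 0.08707972673073078
shift units [-0.0021 -0.0051  0.0238] turn units [0.0002 0.     0.0005]
```

Close on the bar.

```bash
python3 -m pendant '[[[0,0,0.02],[0,0,0],60],[[0,0,0.02],[0,0,0],40],[[0,0,0.02],[0,0,0],25],[[0,0,0.02],[0,0,0],18],[[0,0,0.02],[0,0,0],10],[[0,0,0.02],[0,0,0],5],[[0,0,0.02],[0,0,0],5],[[0,0,0.02],[0,0,0],5]]' 12 && python3 -c "
from h import *
go([.680,-.0825,.277])"
```

```text
clock: 4.05
position: [0.6807, -0.0829, 0.2765]
eef_rot: [-2.181, -2.261, 0.0]
wrist_force: [-0.9, 0.4, 0.5]
opening: 0.0309
t 4.05 pos [ 0.6807 -0.0829  0.2765] F [-0.9468  0.3892  0.4676] open 0.030942397956876505
shift units [ 0.0026 -0.0043 -0.0036] turn units [-0.0001 -0.      0.0001]
```

```bash
python3 -m pendant '[[[0,0,0],[0,0,0],5],[[0,0,0],[0,0,0],5],[[0,0,0],[0,0,0],5],[[0,0,0],[0,0,0],5],[[0,0,0],[0,0,0],5],[[0,0,0],[0,0,0],5]]' 12 && python3 -c "
from h import *
go([.680,-.0825,.277])"
```

```text
clock: 4.65
position: [0.6806, -0.0829, 0.2765]
eef_rot: [-2.181, -2.261, 0.0]
wrist_force: [-0.4, 0.1, 0.3]
opening: 0.0136
t 4.65 pos [ 0.6806 -0.0829  0.2765] F [-0.4438  0.1329  0.2567] open 0.013556917366466645
shift units [ 0.0025 -0.0042 -0.0034] turn units [-0.0001 -0.      0.0001]
```

```bash
cat >> h.py <<'E'
def arc(hx,a0,das,r=.2213):
    for d in das:
        a=a0-d; print(round(a,3),'theta',round(a-.1087,3),'units y,z',((-r*np.cos(a)+r*np.cos(a0))/.15).round(4),((r*np.sin(a0)-r*np.sin(a))/.15).round(4))
E
python3 -c "
from h import *
arc(.688,1.537,np.arange(.05,.5,.05))"
```

```text
1.487 theta 1.378 units y,z -0.0736 0.0043
1.437 theta 1.328 units y,z -0.147 0.0123
1.387 theta 1.278 units y,z -0.2198 0.024
1.337 theta 1.228 units y,z -0.2919 0.0393
1.287 theta 1.178 units y,z -0.3632 0.0582
1.237 theta 1.128 units y,z -0.4335 0.0806
1.187 theta 1.078 units y,z -0.5026 0.1065
1.137 theta 1.028 units y,z -0.5703 0.1358
1.087 theta 0.978 units y,z -0.6364 0.1685
```

```bash
python3 -m pendant '[[[0,-0.037,0.002],[0,0,0],5],[[0,-0.074,0.004],[0,0,0],5],[[0,-0.11,0.008],[0,0,0],5],[[0,-0.147,0.012],[0,0,0],5]]';python3 -m pendant '[[[0,-0.036,0.006],[0,0,0],5],[[0,-0.073,0.012],[0,0,0],5],[[0,-0.109,0.019],[0,0,0],5],[[0,-0.145,0.027],[0,0,0],5]]'
```

```text
clock: 5.05
position: [0.6583, -0.0836, 0.2752]
eef_rot: [2.181, 2.26, 0.001]
wrist_force: [1.3, -0.1, 0.4]
opening: 0.0134
clock: 5.45
position: [0.6364, -0.0844, 0.2706]
eef_rot: [-2.181, -2.261, -0.0]
wrist_force: [0.9, -0.2, 0.7]
opening: 0.0134
```

```bash
python3 -m pendant '[[[0,-0.036,0.009],[0,0,0],5],[[0,-0.071,0.019],[0,0,0],5],[[0,-0.107,0.03],[0,0,0],5],[[0,-0.142,0.041],[0,0,0],5],[[0,-0.142,0.041],[0,0,0],5],[[0,-0.142,0.041],[0,0,0],5]]'; python3 - <<'E'
from h import *
s=arm.read_state();print(s['position'],s['wrist_force'])
im=arm.get_image('scene');cv2.imwrite('pics/s2.png',cv2.resize(im[100:290,100:350],None,fx=3,fy=3))
E
```

```text
clock: 6.05
position: [0.6151, -0.0851, 0.2641]
eef_rot: [-2.181, -2.26, 0.001]
wrist_force: [-0.4, 1.5, -0.6]
opening: 0.0131
[ 0.6151 -0.0851  0.2641] [-0.4388  1.4791 -0.632 ]
```

View pics/s2.png

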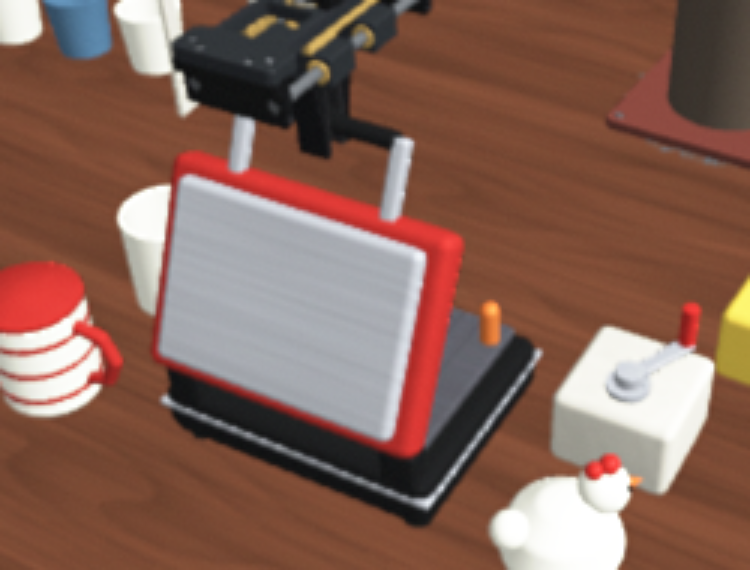

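The lid is following the gripper and its left bracket is free, with forces around 1 N.

```bash
python3 - <<'E'
from h import *
for a0 in(1.237,1.037,.837,.637,.437): arc(0,a0,[.05,.1,.15,.2])
E
```

```text
1.187 theta 1.078 units y,z -0.0691 0.0259
1.137 theta 1.028 units y,z -0.1367 0.0552
1.087 theta 0.978 units y,z -0.2029 0.0879
1.037 theta 0.928 units y,z -0.2673 0.1238
0.987 theta 0.878 units y,z -0.0625 0.0391
0.937 theta 0.828 units y,z -0.123 0.0813
0.887 theta 0.778 units y,z -0.1814 0.1264
0.837 theta 0.728 units y,z -0.2374 0.1744
0.787 theta 0.678 units y,z -0.0535 0.0507
0.737 theta 0.628 units y,z -0.1044 0.1041
0.687 theta 0.578 units y,z -0.1526 0.16
0.637 theta 0.528 units y,z -0.198 0.2181
0.587 theta 0.478 units y,z -0.0424 0.0604
0.537 theta 0.428 units y,z -0.0817 0.1228
0.487 theta 0.378 units y,z -0.1178 0.1871
0.437 theta 0.328 units y,z -0.1507 0.2531
0.387 theta 0.278 units y,z -0.0295 0.0676
0.337 theta 0.228 units y,z -0.0557 0.1366
0.287 theta 0.178 units y,z -0.0783 0.2068
0.237 theta 0.128 units y,z -0.0974 0.278
```

```bash
python3 -m pendant '[[[0,-0.035,0.013],[0,0,0],5],[[0,-0.069,0.026],[0,0,0],5],[[0,-0.103,0.04],[0,0,0],5],[[0,-0.137,0.055],[0,0,0],5],[[0,-0.17,0.071],[0,0,0],5],[[0,-0.203,0.088],[0,0,0],5],[[0,-0.235,0.105],[0,0,0],5],[[0,-0.267,0.124],[0,0,0],5],[[0,-0.267,0.124],[0,0,0],5]]' 15;  python3 -m pendant '[[[0,-0.031,0.019],[0,0,0],5],[[0,-0.062,0.039],[0,0,0],5],[[0,-0.093,0.06],[0,0,0],5],[[0,-0.123,0.081],[0,0,0],5],[[0,-0.152,0.103],[0,0,0],5],[[0,-0.181,0.126],[0,0,0],5],[[0,-0.209,0.15],[0,0,0],5],[[0,-0.237,0.174],[0,0,0],5],[[0,-0.237,0.174],[0,0,0],5]]'; python3 -c "
from h import *
go([.680,-.0825,.277])"
```

```text
clock: 7.0
position: [0.5744, -0.0866, 0.2451]
eef_rot: [-2.18, -2.259, 0.002]
wrist_force: [-0.8, 2.6, -1.4]
opening: 0.0132
clock: 7.9
position: [0.5391, -0.0879, 0.2188]
eef_rot: [-2.181, -2.26, 0.002]
wrist_force: [1.4, 1.6, -3.6]
opening: 0.0129
t 7.9 pos [ 0.5391 -0.0879  0.2188] F [ 1.3876  1.621  -3.6092] open 0.012940619478890572
shift units [ 0.0023  0.9395 -0.3894] turn units [-0.0008 -0.0002  0.    ]
```

```bash
python3 -m pendant '[[[0,-0.027,0.025],[0,0,0],5],[[0,-0.054,0.051],[0,0,0],5],[[0,-0.079,0.077],[0,0,0],5],[[0,-0.104,0.104],[0,0,0],5],[[0,-0.129,0.132],[0,0,0],5],[[0,-0.153,0.16],[0,0,0],5],[[0,-0.176,0.189],[0,0,0],5],[[0,-0.198,0.218],[0,0,0],5],[[0,-0.198,0.218],[0,0,0],5]]';  python3 -m pendant '[[[0,-0.021,0.03],[0,0,0],5],[[0,-0.042,0.06],[0,0,0],5],[[0,-0.062,0.091],[0,0,0],5],[[0,-0.082,0.123],[0,0,0],5],[[0,-0.082,0.123],[0,0,0],5],[[0,-0.082,0.123],[0,0,0],5]]'; python3 - <<'E'
from h import *
go([.680,-.0825,.277])
im=arm.get_image('scene');cv2.imwrite('pics/s3.png',cv2.resize(im[100:290,100:350],None,fx=3,fy=3))
E
```

```text
clock: 8.8
position: [0.5094, -0.089, 0.1862]
eef_rot: [-2.181, -2.26, 0.002]
wrist_force: [0.8, 2.0, -4.2]
opening: 0.0131
clock: 9.4
position: [0.4978, -0.0895, 0.1684]
eef_rot: [-2.181, -2.26, 0.001]
wrist_force: [-0.8, 1.9, -3.3]
opening: 0.0132
t 9.4 pos [ 0.4978 -0.0895  0.1684] F [-0.7979  1.9216 -3.2689] open 0.01324101350396362
shift units [ 0.0031  1.2153 -0.7251] turn units [-0.0004 -0.      0.    ]
```

View pics/s3.png

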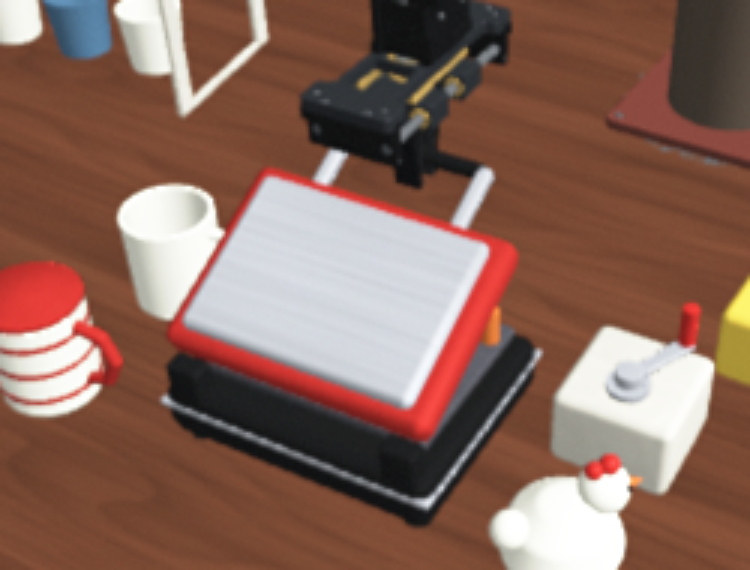

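The lid is about 25° open, the orange post is visible below it, and the load is about 3.5 N of lid weight. Next I'll move to just above the highest possible contact.

```bash
python3 -m pendant '[[[0,-0.018,0.03],[0,0,0],5],[[0,-0.034,0.06],[0,0,0],5],[[0,-0.049,0.09],[0,0,0],5],[[0,-0.063,0.12],[0,0,0],5],[[0,-0.076,0.15],[0,0,0],5],[[0,-0.088,0.18],[0,0,0],5],[[0,-0.1,0.21],[0,0,0],5],[[0,-0.11,0.23],[0,0,0],5],[[0,-0.11,0.23],[0,0,0],5],[[0,-0.11,0.23],[0,0,0],5]]'; python3 - <<'E'
from h import *
for i in range(1): go([.680,-.0825,.277])
for a0 in (.36,):
    arc(0,a0,np.arange(.01,.22,.01))
E
```

```text
clock: 10.45
position: [0.481, -0.09, 0.1338]
eef_rot: [-2.181, -2.26, 0.001]
wrist_force: [-5.1, 0.8, -1.3]
opening: 0.0131
t 10.45 pos [ 0.481  -0.09    0.1338] F [-5.1326  0.7783 -1.345 ] open 0.013101795163226067
shift units [ 0.0028  1.3263 -0.9566] turn units [-0.0008 -0.0001  0.0001]
0.35 theta 0.241 units y,z -0.0051 0.0138
0.34 theta 0.231 units y,z -0.0101 0.0277
0.33 theta 0.221 units y,z -0.015 0.0417
0.32 theta 0.211 units y,z -0.0197 0.0556
0.31 theta 0.201 units y,z -0.0242 0.0697
0.3 theta 0.191 units y,z -0.0287 0.0837
0.29 theta 0.181 units y,z -0.033 0.0978
0.28 theta 0.171 units y,z -0.0371 0.112
0.27 theta 0.161 units y,z -0.0411 0.1262
0.26 theta 0.151 units y,z -0.045 0.1404
0.25 theta 0.141 units y,z -0.0487 0.1547
0.24 theta 0.131 units y,z -0.0523 0.169
0.23 theta 0.121 units y,z -0.0557 0.1834
0.22 theta 0.111 units y,z -0.059 0.1978
0.21 theta 0.101 units y,z -0.0622 0.2122
0.2 theta 0.091 units y,z -0.0652 0.2266
0.19 theta 0.081 units y,z -0.068 0.2411
0.18 theta 0.071 units y,z -0.0707 0.2556
0.17 theta 0.061 units y,z -0.0733 0.2701
0.16 theta 0.051 units y,z -0.0757 0.2847
0.15 theta 0.041 units y,z -0.078 0.2993
```

```bash
python3 -m pendant '[[[0,-0.008,0.01],[0,0,0],5],[[0,-0.015,0.02],[0,0,0],5],[[0,-0.018,0.028],[0,0,0],5],[[0,-0.018,0.028],[0,0,0],5]]'; python3 -m pendant '[[[0,-0.005,0.014],[0,0,0],5],[[0,-0.01,0.028],[0,0,0],5],[[0,-0.01,0.028],[0,0,0],5]]'
```

```text
clock: 10.85
position: [0.4795, -0.0901, 0.13]
eef_rot: [2.181, 2.26, 0.002]
wrist_force: [0.9, 1.9, -3.7]
opening: 0.0129
clock: 11.15
position: [0.4779, -0.0901, 0.1256]
eef_rot: [2.181, 2.26, 0.001]
wrist_force: [3.0, 2.1, -3.7]
opening: 0.0126
```

```bash
for i in 1; do python3 -m pendant '[[[0,-0.001,0.007],[0,0,0],5],[[0,-0.003,0.014],[0,0,0],5],[[0,-0.003,0.014],[0,0,0],5]]'; done; python3 -m pendant '[[[0,-0.002,0.007],[0,0,0],5],[[0,-0.004,0.014],[0,0,0],5],[[0,-0.004,0.014],[0,0,0],5]]';python3 -m pendant '[[[0,-0.002,0.007],[0,0,0],5],[[0,-0.004,0.014],[0,0,0],5],[[0,-0.004,0.014],[0,0,0],5]]'
```

```text
clock: 11.45
position: [0.4772, -0.0902, 0.1236]
eef_rot: [2.181, 2.26, 0.001]
wrist_force: [3.1, 2.8, -5.0]
opening: 0.0127
clock: 11.75
position: [0.4765, -0.0902, 0.1215]
eef_rot: [2.181, 2.261, 0.0]
wrist_force: [4.3, 2.9, -4.8]
opening: 0.0125
clock: 12.05
position: [0.4758, -0.0902, 0.1193]
eef_rot: [2.181, 2.261, 0.0]
wrist_force: [5.3, 2.7, -4.5]
opening: 0.0127
```

```bash
python3 -m pendant '[[[0,0.001,0.007],[0,0,0],5],[[0,0.001,0.014],[0,0,0],5],[[0,0.001,0.014],[0,0,0],5]]';python3 -m pendant '[[[0,-0.002,0.005],[0,0,0],5],[[0,-0.003,0.01],[0,0,0],5],[[0,-0.003,0.01],[0,0,0],5]]';python3 -m pendant '[[[0,-0.001,0.005],[0,0,0],5],[[0,-0.003,0.01],[0,0,0],5],[[0,-0.003,0.01],[0,0,0],5]]'
```

```text
clock: 12.35
position: [0.475, -0.0902, 0.1169]
eef_rot: [-2.18, -2.26, 0.002]
wrist_force: [-0.3, 1.9, -3.0]
opening: 0.0127
clock: 12.65
position: [0.4746, -0.0902, 0.1154]
eef_rot: [-2.18, -2.26, 0.002]
wrist_force: [-3.5, 1.8, -3.2]
opening: 0.0124
clock: 12.95
position: [0.4742, -0.0902, 0.114]
eef_rot: [-2.18, -2.26, 0.002]
wrist_force: [-5.4, 0.8, -2.0]
opening: 0.0128
```

```bash
python3 - <<'E'
from h import *
im=arm.get_image('scene');cv2.imwrite('pics/s4.png',cv2.resize(im[170:260,180:300],None,fx=6,fy=6,interpolation=cv2.INTER_CUBIC))
E
```

```text
(no output)
```

View pics/s4.png

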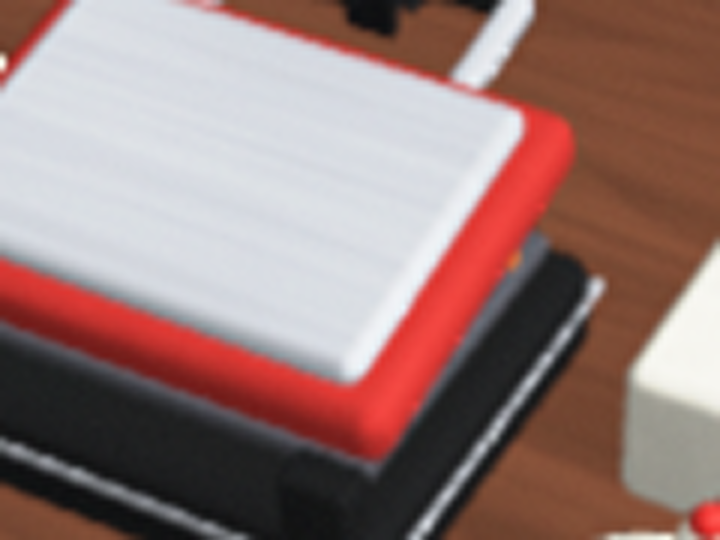

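The post foot is just visible at (512,262) under the lid edge. I'll correct the sideways drift (Fx −5 N), then keep stepping.

```bash
python3 -m pendant '[[[0,-0.006,0.0],[0,0,0],5],[[0,-0.008,0.005],[0,0,0],5],[[0,-0.008,0.005],[0,0,0],5]]';python3 -m pendant '[[[0,-0.002,0.003],[0,0,0],5],[[0,-0.003,0.007],[0,0,0],5],[[0,-0.003,0.007],[0,0,0],5]]'
```

```text
clock: 13.3
position: [0.4742, -0.0902, 0.1137]
eef_rot: [2.181, 2.26, 0.001]
wrist_force: [-0.5, 1.0, -1.9]
opening: 0.0128
clock: 13.6
position: [0.4739, -0.0903, 0.1128]
eef_rot: [2.181, 2.26, 0.001]
wrist_force: [0.7, 3.1, -3.2]
opening: 0.0128
```

```bash
python3 -m pendant '[[[0,-0.001,0.003],[0,0,0],5],[[0,-0.002,0.007],[0,0,0],5],[[0,-0.002,0.007],[0,0,0],5]]';python3 -m pendant '[[[0,-0.001,0.003],[0,0,0],5],[[0,-0.002,0.007],[0,0,0],5],[[0,-0.002,0.007],[0,0,0],5]]';python3 -m pendant '[[[0,-0.001,0.003],[0,0,0],5],[[0,-0.001,0.007],[0,0,0],5],[[0,-0.001,0.007],[0,0,0],5]]'
```

```text
clock: 13.9
position: [0.4735, -0.0903, 0.1116]
eef_rot: [2.181, 2.26, 0.001]
wrist_force: [2.9, 2.4, -4.2]
opening: 0.0131
clock: 14.2
position: [0.4732, -0.0903, 0.1106]
eef_rot: [2.181, 2.26, 0.001]
wrist_force: [4.6, 2.9, -3.5]
opening: 0.0126
clock: 14.5
position: [0.4729, -0.0903, 0.1095]
eef_rot: [2.181, 2.26, 0.001]
wrist_force: [5.2, 2.1, -3.5]
opening: 0.013
```

```bash
python3 -m pendant '[[[0,0.004,0.0],[0,0,0],5],[[0,0.004,0.007],[0,0,0],5],[[0,0.004,0.007],[0,0,0],5]]';python3 -m pendant '[[[0,-0.001,0.003],[0,0,0],5],[[0,-0.002,0.007],[0,0,0],5],[[0,-0.002,0.007],[0,0,0],5]]';python3 -m pendant '[[[0,-0.001,0.003],[0,0,0],5],[[0,-0.002,0.007],[0,0,0],5],[[0,-0.002,0.007],[0,0,0],5]]'
```

```text
clock: 14.8
position: [0.4727, -0.0903, 0.1085]
eef_rot: [-2.181, -2.26, 0.001]
wrist_force: [-1.2, 2.3, 1.3]
opening: 0.0126
clock: 15.1
position: [0.4726, -0.0904, 0.1081]
eef_rot: [-2.181, -2.261, 0.001]
wrist_force: [-4.7, 3.0, 8.3]
opening: 0.0127
clock: 15.4
position: [0.4727, -0.0904, 0.1079]
eef_rot: [-2.181, -2.261, 0.0]
wrist_force: [-5.8, 4.7, 12.9]
opening: 0.0128
```

Contact: Fz went from −3.5 to +13 N at z≈0.108, θ≈0.13, which matches the measured post height. I'll ease off now.

```bash
python3 -m pendant '[[[0,0.0,-0.012],[0,0,0],5],[[0,0.0,-0.012],[0,0,0],5]]'
```

```text
clock: 15.6
position: [0.4727, -0.0903, 0.1084]
eef_rot: [2.181, 2.261, 0.0]
wrist_force: [-1.5, 2.6, 3.1]
opening: 0.0126
```

```bash
python3 -m pendant '[[[0,0,-0.003],[0,0,0],18],[[0,0,-0.003],[0,0,0],24],[[0,0,-0.003],[0,0,0],30],[[0,0,-0.003],[0,0,0],36],[[0,0,-0.003],[0,0,0],36],[[0,0,-0.003],[0,0,0],36],[[0,0,-0.003],[0,0,0],36]]';  python3 - <<'E'
from h import *
im=arm.get_image('scene');cv2.imwrite('pics/s5.png',cv2.resize(im[130:290,130:350],None,fx=3.5,fy=3.5,interpolation=cv2.INTER_CUBIC))
im=arm.get_image('wrist');cv2.imwrite('pics/w5.png',im)
E
```

```text
clock: 16.3
position: [0.4726, -0.0903, 0.1085]
eef_rot: [2.181, 2.261, -0.0]
wrist_force: [1.0, 1.0, 0.2]
opening: 0.0358
```

View pics/s5.png

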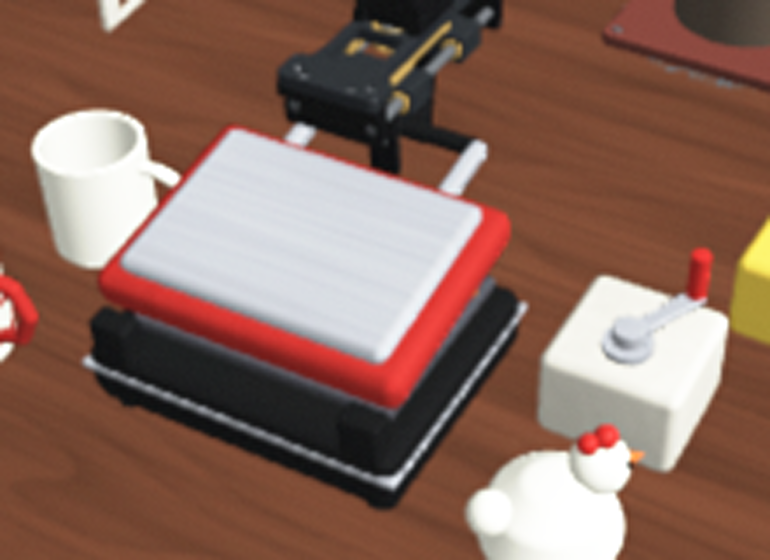

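View pics/w5.png

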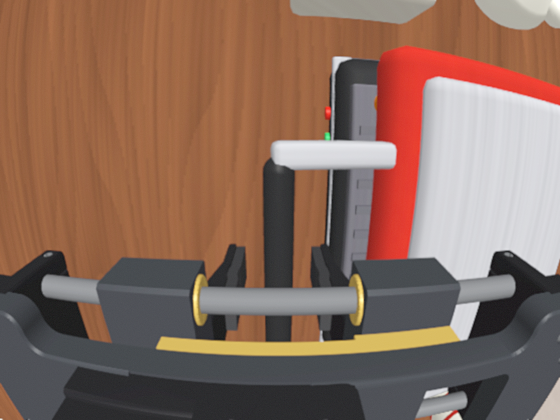

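The lid rests on the stop, and the fingers are clear on both sides of the bar (column 279). I'll lift straight up.

```bash
python3 -m pendant '[[[0,0,-0.1],[0,0,0],36],[[0,0,-0.25],[0,0,0],36],[[0,0,-0.5],[0,0,0],36],[[0,0,-0.7],[0,0,0],36],[[0,0,-0.7],[0,0,0],30]]';  python3 - <<'E'
from h import *
c,s=np.cos,np.sin
piv=np.array([.5418,.124]);kn=np.array([.4864,.1466]);d=kn-piv
print(np.linalg.norm(d),'angle from -gx',np.arctan2(d@gy[:2],-d@gx[:2]))
tc=np.mean([[.5712,.1739],[.5749,.0772],[.4759,.0729],[.4743,.1698]],axis=0);print('timer c',tc)
pv=kn-.06*(-c(.45)*gx[:2]+s(.45)*gy[:2]);print('pivot',pv)
for l in(-.35,0,.3,.6,.9,.95):
    b=.45-l; e=-c(b)*gx[:2]+s(b)*gy[:2]; n=np.array([-e[1],e[0]])*-1  # clockwise tangential
    # contact tool centre sits on the +y side
    tang=-(s(b)*gx[:2]+c(b)*gy[:2]);print(l,'knob',pv+.06*e,'push dir',tang)
go([.4726,.2,.22])
E
```

```text
clock: 16.9
position: [0.4755, -0.0913, 0.2187]
eef_rot: [2.176, 2.255, 0.006]
wrist_force: [0.6, 0.0, 0.5]
opening: 0.0335
0.05983243267660103 angle from -gx 0.4229343281093327
timer c [0.5241 0.1235]
pivot [0.5413 0.1224]
-0.35 knob [0.498 0.164] push dir [-0.6921 -0.7218]
0 knob [0.4864 0.1466] push dir [-0.4026 -0.9154]
0.3 knob [0.4817 0.1293] push dir [-0.1142 -0.9935]
0.6 knob [0.4824 0.1114] push dir [ 0.1845 -0.9828]
0.9 knob [0.4883 0.0944] push dir [ 0.4667 -0.8844]
0.95 knob [0.4897 0.0918] push dir [ 0.5104 -0.86  ]
t 16.9 pos [ 0.4755 -0.0913  0.2187] F [0.598  0.05   0.4716] open 0.03345257200867281
shift units [ 1.9414  0.0506 -0.0146] turn units [0.0042 0.0017 0.0002]
```

```bash
python3 -m pendant '[[[0.3,0.02,-0.03],[0,0,0],10],[[0.6,0.05,-0.05],[0,0,0],0],[[0.95,0.08,-0.05],[0.0,0,0],0],[[0.95,0.08,-0.05],[0.0,0,0],0]]'; python3 -m pendant '[[[0.3,0.02,0],[0,0,0],0],[[0.6,0.04,0],[0,0,0],0],[[0.95,0.05,0],[0.0,0,0],0],[[0.95,0.05,0],[0,0,0],0],[[0.95,0.05,0],[0,0,0],0]]'; python3 - <<'E'
from h import *
go([.485,.190,.098])
im=arm.get_image('top');cv2.imwrite('pics/t6.png',cv2.resize(im[90:290,180:440],None,fx=3,fy=3,interpolation=cv2.INTER_CUBIC))
E
```

```text
clock: 17.3
position: [0.4788, 0.0574, 0.2204]
eef_rot: [-2.174, -2.265, -0.002]
wrist_force: [-0.1, -1.3, 0.3]
opening: 0.0062
clock: 17.8
position: [0.4814, 0.1956, 0.22]
eef_rot: [-2.178, -2.264, 0.003]
wrist_force: [0.3, -0.6, 1.3]
opening: 0.0003
t 17.8 pos [0.4814 0.1956 0.22  ] F [ 0.2885 -0.5816  1.2646] open 0.0002611928961233387
shift units [-0.0373  0.0241  0.8136] turn units [-0.0007  0.0005  0.0015]
```

View pics/t6.png

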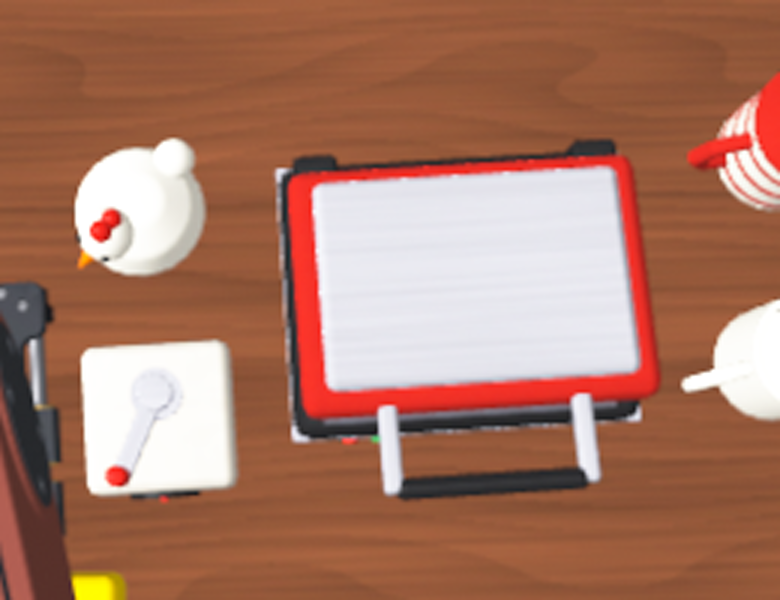

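The top view shows the lid shut and level on the stop. The white timer's knob is at crop (117,475), to the right of the gripper. Now I'll descend beside the knob on its +y side.

```bash
python3 -m pendant '[[[-0.03,0.024,0.2],[0,0,0],0],[[-0.03,0.024,0.5],[0,0,0],0],[[-0.03,0.024,0.75],[0,0,0],0],[[-0.03,0.024,0.81],[0,0,0],0],[[-0.03,0.024,0.81],[0,0,0],0],[[-0.03,0.024,0.81],[0,0,0],0]]'; python3 - <<'E'
from h import *
go([.485,.163,.098])
im=arm.get_image('wrist');cv2.imwrite('pics/w7.png',im)
im=arm.get_image('scene');cv2.imwrite('pics/s7.png',cv2.resize(im[130:290,220:440],None,fx=3.5,fy=3.5,interpolation=cv2.INTER_CUBIC))
E
```

```text
clock: 18.45
position: [0.4872, 0.1903, 0.1014]
eef_rot: [2.182, 2.258, 0.003]
wrist_force: [0.8, 0.6, 0.3]
opening: 0.0004
t 18.45 pos [0.4872 0.1903 0.1014] F [0.7568 0.5973 0.2915] open 0.0004450859092020332
shift units [-0.1812 -0.0207  0.0224] turn units [ 0.0012 -0.0002 -0.0005]
```

View pics/s7.png

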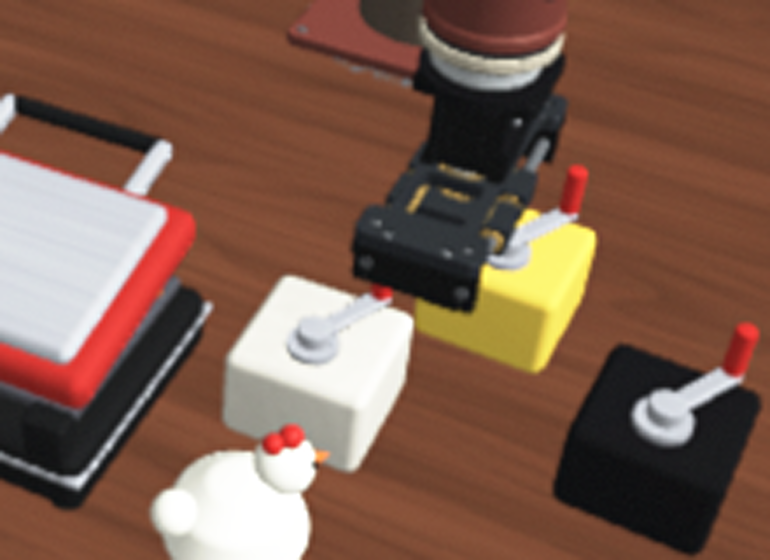

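The gripper stands beside the white timer's knob (crop (382,292)), with the yellow lever untouched behind it. Now I'll push.

```bash
python3 -m pendant '[[[-0.06,-0.01,0.015],[0,0,0],0],[[-0.12,-0.015,0.015],[0,0,0],0],[[-0.17,-0.015,0.015],[0,0,0],0],[[-0.2,-0.015,0.015],[0,0,0],0],[[-0.23,-0.015,0.015],[0,0,0],0],[[-0.26,-0.015,0.015],[0,0,0],0],[[-0.26,-0.015,0.015],[0,0,0],0]]'; python3 -m pendant '[[[-0.04,0,0],[0,0,0],0],[[-0.08,0,0],[0,0,0],0],[[-0.12,0,0],[0,0,0],0],[[-0.16,0,0],[0,0,0],0],[[-0.2,0,0],[0,0,0],0],[[-0.2,0,0],[0,0,0],0]]'
```

```text
clock: 19.25
position: [0.482, 0.1523, 0.0966]
eef_rot: [-2.178, -2.256, 0.005]
wrist_force: [-8.5, 5.4, 4.2]
opening: 0.0005
clock: 19.85
position: [0.4831, 0.1218, 0.0959]
eef_rot: [-2.179, -2.256, 0.005]
wrist_force: [-5.6, 3.5, -1.2]
opening: 0.0007
```

```bash
python3 - <<'E'
from h import *
im=arm.get_image('top');cv2.imwrite('pics/t8.png',cv2.resize(im[150:300,180:330],None,fx=4,fy=4,interpolation=cv2.INTER_CUBIC))
im=arm.get_image('wrist');cv2.imwrite('pics/w8.png',im)
im=arm.get_image('scene');cv2.imwrite('pics/s8.png',cv2.resize(im[150:270,260:400],None,fx=5,fy=5,interpolation=cv2.INTER_CUBIC))
E
```

```text
(no output)
```

View pics/t8.png

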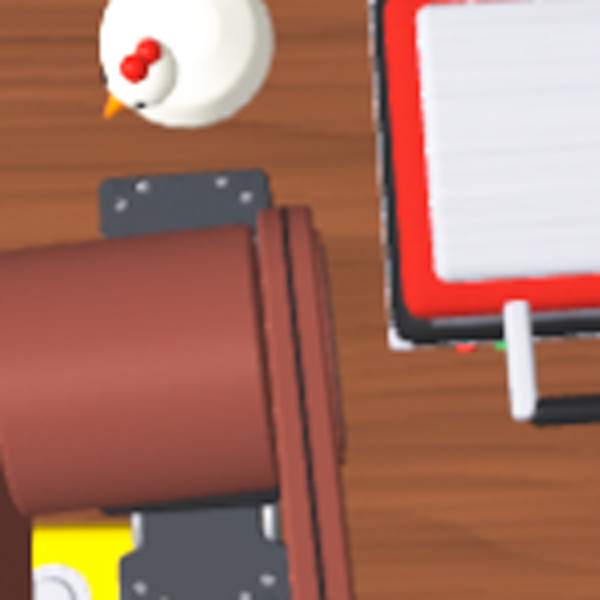

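View pics/s8.png

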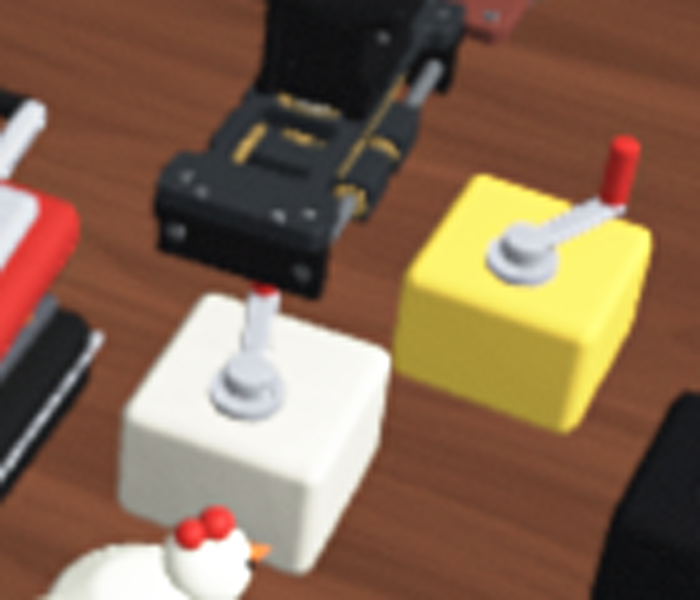

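View pics/w8.png

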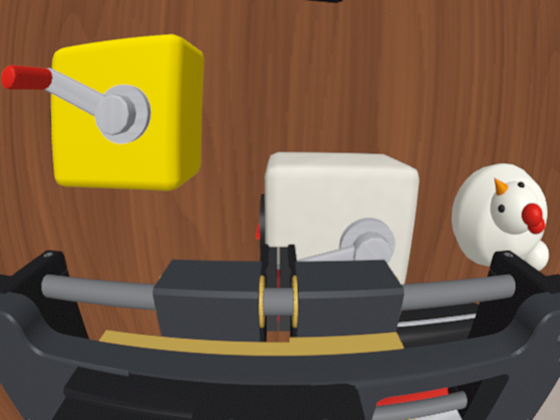

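The lever is about half-way round and moving with the fingers (knob under the gripper at (263,290)). The sideways force suggests the fingers should follow the arc, so I'll add +x as I continue.

```bash
python3 -m pendant '[[[-0.02,0.015,0],[0,0,0],0],[[-0.04,0.025,0],[0,0,0],0],[[-0.04,0.025,0],[0,0,0],0]]'; python3 -m pendant '[[[-0.02,0.008,0],[0,0,0],0],[[-0.03,0.013,0],[0,0,0],0],[[-0.03,0.013,0],[0,0,0],0]]'
```

```text
clock: 20.3
position: [0.487, 0.1161, 0.0959]
eef_rot: [-2.178, -2.256, 0.006]
wrist_force: [-6.5, 3.8, -0.9]
opening: 0.0006
clock: 20.6
position: [0.4884, 0.1126, 0.0958]
eef_rot: [-2.177, -2.255, 0.006]
wrist_force: [-8.2, 6.5, 1.5]
opening: 0.0002
```

```bash
python3 - <<'E'
from h import *
im=arm.get_image('scene');cv2.imwrite('pics/s9.png',cv2.resize(im[170:260,270:370],None,fx=7,fy=6.6,interpolation=cv2.INTER_CUBIC))
im=arm.get_image('wrist');cv2.imwrite('pics/w9.png',cv2.resize(im[140:300,190:430],None,fx=3.3,fy=3.3,interpolation=cv2.INTER_CUBIC))
E
```

```text
(no output)
```

View pics/s9.png

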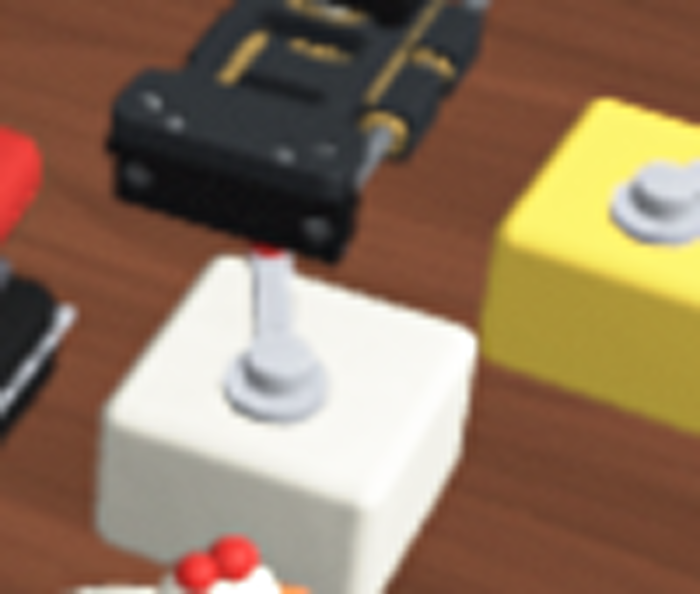

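View pics/w9.png

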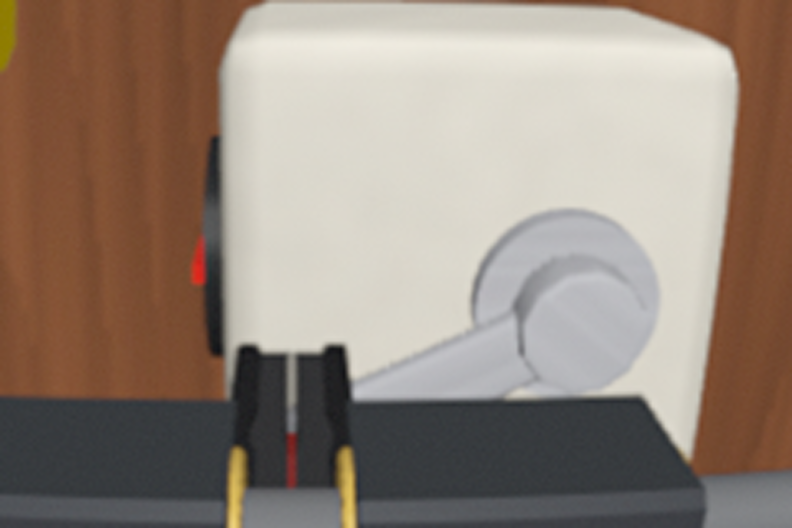

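The fingers press squarely on the knob, with the red visible through the finger gap at (290,455). I'll measure the lever angle from the arm's line in the scene view.

```bash
cat >> h.py <<'E'
def lev(a,b,z=.083):
    p,q=onz('scene',*a,z),onz('scene',*b,z);d=(q-p)[:2]
    l=.45-np.arctan2(d@gy[:2],-d@gx[:2]);print('lever',l,p,q)
E
python3 - <<'E'
from h import *
lev((270+277/7,170+352/6.6),(270+272/7,170+262/6.6))
for l in (.6,.7,.8,.9):
    b=.45-l;e=-np.cos(b)*gx+np.sin(b)*gy;p0=np.array([.5413,.1224,.083]);print(l,proj('scene',p0),proj('scene',p0+.05*e))
# rest, image 0 crop
lev((130+628/3.5,130+335/3.5),(130+690/3.5,130+298/3.5))
E
```

```text
lever 0.8826863622005321 [0.5366 0.1223 0.083 ] [0.4939 0.1007 0.083 ]
0.6 [308.7456 224.5627] [313.9326 210.9723]
0.7 [308.7456 224.5627] [311.8639 210.5872]
0.8 [308.7456 224.5627] [309.7685 210.337 ]
0.9 [308.7456 224.5627] [307.6649 210.2237]
lever 0.04140701432547961 [0.544  0.1254 0.083 ] [0.4904 0.1464 0.083 ]
```

```bash
python3 -m pendant '[[[-0.015,0,0],[0,0,0],0],[[-0.015,0,0],[0,0,0],0]]'; python3 -m pendant '[[[-0.015,0,0],[0,0,0],0],[[-0.015,0,0],[0,0,0],0]]'
```

```text
clock: 20.9
position: [0.4884, 0.1121, 0.0958]
eef_rot: [-2.176, -2.253, 0.002]
wrist_force: [-8.5, 13.7, 0.5]
opening: 0.0003
clock: 21.1
position: [0.4884, 0.1118, 0.0959]
eef_rot: [-2.174, -2.251, -0.003]
wrist_force: [-8.6, 22.1, 0.2]
opening: 0.0005
```

The knob has stalled: 4.5 mm commanded, 0.8 mm moved, and Fy rose from 6 to 22 N. That's the stop. Next I'll retreat so the lever springs back.

```bash
python3 -m pendant '[[[0.06,0,0],[0,0,0],0],[[0.14,-0.03,0],[0,0,0],0],[[0.22,-0.05,0],[0,0,0],0],[[0.32,-0.05,0],[0,0,0],0],[[0.42,-0.03,0],[0,0,0],0],[[0.52,0,0],[0,0,0],0],[[0.62,0,0],[0,0,0],0],[[0.7,0,0],[0,0,0],0],[[0.7,0,-0.2],[0,0,0],0],[[0.7,0,-0.5],[0,0,0],0],[[0.7,0,-0.8],[0,0,0],0],[[0.9,0,-0.9],[0,0,0],0],[[0.9,0,-0.9],[0,0,0],0]]'; python3 - <<'E'
from h import *
im=arm.get_image('top');cv2.imwrite('pics/t10.png',im);cv2.imwrite('pics/t10c.png',cv2.resize(im[90:290,180:440],None,fx=3,fy=3,interpolation=cv2.INTER_CUBIC))
im=arm.get_image('scene');cv2.imwrite('pics/s10.png',cv2.resize(im[130:290,130:350],None,fx=3.5,fy=3.5,interpolation=cv2.INTER_CUBIC))
print(arm.read_state()['wrist_force'],arm.read_state()['qd'])
E
```

```text
clock: 22.4
position: [0.489, 0.245, 0.2364]
eef_rot: [2.178, 2.261, 0.011]
wrist_force: [-0.3, -1.0, 0.5]
opening: 0.0005
[-0.57   -0.8815 -0.3326] [-0.0179  0.0141  0.037  -0.0035  0.     -0.0052]
```

View pics/t10c.png

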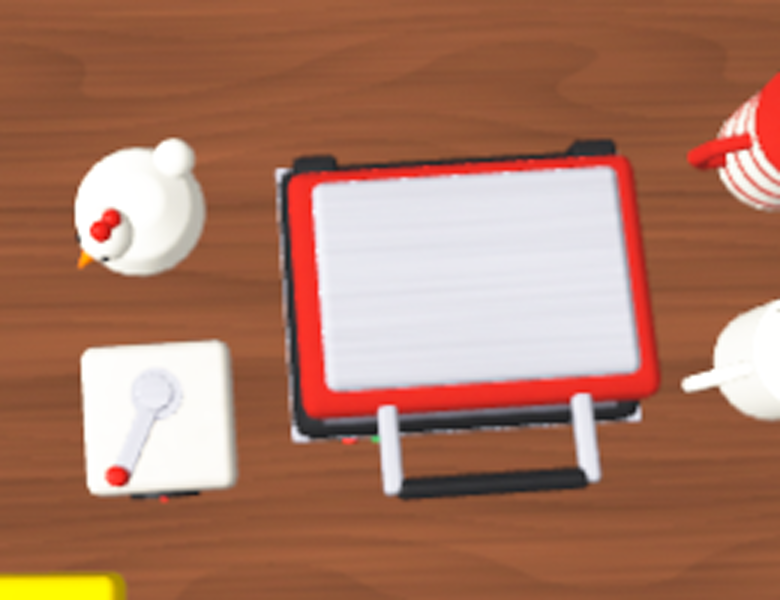

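View pics/s10.png

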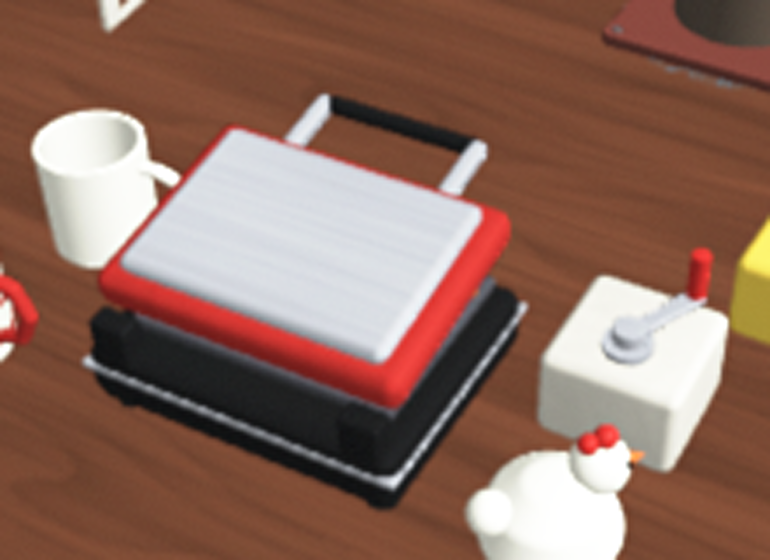

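The lever is back at its start pixels, knob at scene crop (700,253), and the lid rests unchanged. One last check that the loose items haven't moved, then I hand in.

```bash
python3 -m pendant '[[[0,0,0],[0,0,0],0],[[0,0,0],[0,0,0],0],[[0,0,0],[0,0,0],0]]'; python3 - <<'E'
from h import *
a=cv2.imread('pics/top0.png');b=cv2.imread('pics/t10.png')
for n,(x0,y0,x1,y1) in dict(hen=(200,130,252,185),redmug=(412,108,478,162),mug=(404,183,476,232),timer=(203,200,262,256)).items():
    print(n,cv2.absdiff(a[y0:y1,x0:x1],b[y0:y1,x0:x1]).max(axis=2).mean().round(2))
L,g=tri(ray('top',180+400/3,90+489/3),ray('scene',130+484/3.5,130+147/3.5));print('bar left end',L,g)
s=arm.read_state();print(s['clock'],s['wrist_force'],abs(s['qd']).max())
print(arm.sign_off())
E
```

```text
clock: 22.8
position: [0.4868, 0.2412, 0.2311]
eef_rot: [-2.182, -2.259, 0.003]
wrist_force: [0.9, -0.7, 0.2]
opening: 0.0006
hen 0.49
redmug 0.73
mug 0.41
timer 0.35
bar left end [ 0.4699 -0.0283  0.1325] 0.007898506173970062
22.8 [ 0.8688 -0.749   0.2488] 0.007441957398742241
the job is handed in; nothing more can be done
None
```

The grill is ready to preheat: the lid is resting on the orange stop, and the timer lever has been swung to its stop and has sprung back. I handed the job in at 22.8 s; no verdict is reported.

- **Lid:** I swung it down by its handle with the weight held throughout (about 3–5 N) and met the stop at about 0.13 rad. In the last 1 mm steps the press reached about 13 N. I eased it to about 3 N and let go, and later pictures show the lid still resting there.
- **Lever:** I pushed the white timer's knob until it stalled, with 4.5 mm commanded, only 0.8 mm moved and the push up to 22 N. There was also an unexplained sideways force of about 8 N during the push. The only camera estimate of the lever angle, taken just before that final push, read about 0.88 rad. After I backed off, the lever returned to its starting position in the pictures.
- **Other things:** The mugs and hen look unchanged between the first and last top views. The yellow and black look-alikes were left alone.
- **A check that disagreed:** A rough triangulation of the handle's end after release had a poor 8 mm ray gap, although its height (0.133 m) fits the measured 0.1275 m to within that error.

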